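Find the loaded tube by feel, draw it from the slanted rack and hold it upright

TASK

Two tubes that look alike lean in the slanted blue rack: one is packed with steel beads and clearly heavier, the other is empty. Find the heavy one by feel, draw it out, turn it upright with the cap on top, and finish while holding it still in the gripper, clear of the rack and with its lower end at least 10 cm above the bench. Leave the empty tube fully seated in its pocket, and do not disturb the jar and bottles standing around.

Things in the scene. Friction and masses are not known exactly. Their poses are not given: they have to be found in the camera images.
- tube_a: One of two like tubes: closed, white, 30 mm in diameter, 122 mm long over all, with a fixed orange cap 34 mm in diameter on its last 28 mm. Origin at the centre of its foot end; z runs along the tube to the cap. Which tube is loaded is not told: the loaded one weighs 240 to 290 g, the empty one about 60 g; the load lies in the lower two thirds. Either may be in either pocket.
- tube_b: The other tube, of the same form and look, with the same axes; see tube_a.
- rack: Slanted tube rack, fixed: grey base 150 x 190 mm, blue block, about 105 mm high. Origin at the centre of its underside; z up, y across from pocket to pocket (100 mm apart), x away from the robot, yawed up to 0.35 rad. The pockets lean 40 degrees from vertical, so that the caps lean towards rack -x (the robot).
- seat_left (a point): Centre of the floor of the pocket at rack y = +50 mm. Both pockets: blind, round, 34 mm bore (2 mm play round the tube), 62 mm deep along the axis; 60 mm of each tube, cap included, stands out. A tube comes out and goes in along this axis; a seated tube's foot lies within 5 mm of this point.
- seat_right (a point): The same for the pocket at rack y = -50 mm.
- powder_jar: Bystander: white round sample jar with white cap, 60 mm in diameter, 85 mm high, standing loose left of the rack. Origin at the centre of its underside.
- dropper_1: Bystander: small dropper bottle with red rubber bulb, 42 mm in diameter, 107 mm high, standing loose right of the rack. Origin at the centre of its underside.
- shelf_bottle_6: Bystander: brown reagent bottle with black cap, 60 mm in diameter, 110 mm high, standing loose behind and right of the rack. Origin at the centre of its underside.
Not all that is in view belongs to the job. Leave any green look-alike of the tube_a alone.

How it is judged:
At the end, for the whole second after the job is handed in: Loaded tube held still in the fingers, cap up, within 10 degrees of vertical, foot at least 95 mm above the bench, touching no rack, tube or bystander; empty tube's foot within 10 mm of a pocket floor and still leaning there; jar and bottles upright within 30 mm of their starts (((contact force between tube_a_floor and anything else above 1 N and height (world z) of tube_a above 0.095 m and angle between tube_a's own z axis and vertical below 0.17 rad and linear speed of tube_a below 0.03 m/s and angular speed of tube_a below 0.2 rad/s and contact force between the fingers and tube_a above 1 N and contact force between tube_a and rack below 0.05 N and contact force between tube_a and tube_b below 0.05 N and contact force between tube_a and powder_jar below 0.05 N and contact force between tube_a and dropper_1 below 0.05 N and contact force between tube_a and shelf_bottle_6 below 0.05 N and (distance between tube_b and seat_left below 0.01 m or distance between tube_b and seat_right below 0.01 m) and angle between tube_b's own z axis and vertical between 0.5 and 0.9 rad and distance of each of powder_jar, dropper_1, shelf_bottle_6 from where it was at the start of the episode below 0.03 m and angle between each of powder_jar, dropper_1, shelf_bottle_6's own z axis and vertical below 0.2 rad) or (contact force between tube_b_floor and anything else above 1 N and height (world z) of tube_b above 0.095 m and angle between tube_b's own z axis and vertical below 0.17 rad and linear speed of tube_b below 0.03 m/s and angular speed of tube_b below 0.2 rad/s and contact force between the fingers and tube_b above 1 N and contact force between tube_b and rack below 0.05 N and contact force between tube_b and tube_a below 0.05 N and contact force between tube_b and powder_jar below 0.05 N and contact force between tube_b and dropper_1 below 0.05 N and contact force between tube_b and shelf_bottle_6 below 0.05 N and (distance between tube_a and seat_left below 0.01 m or distance between tube_a and seat_right below 0.01 m) and angle between tube_a's own z axis and vertical between 0.5 and 0.9 rad and distance of each of powder_jar, dropper_1, shelf_bottle_6 from where it was at the start of the episode below 0.03 m and angle between each of powder_jar, dropper_1, shelf_bottle_6's own z axis and vertical below 0.2 rad))); the arm keeps its last pose, push and grip.
It fails at once if the sample jar is knocked over (angle between powder_jar's own z axis and vertical above 0.5 rad).
It fails at once if the dropper bottle is knocked over (angle between dropper_1's own z axis and vertical above 0.5 rad).
It fails at once if the brown bottle is knocked over (angle between shelf_bottle_6's own z axis and vertical above 0.5 rad).
It also fails if it takes over 45 s, if anything falls off the work surface, if the arm or the gripper's body presses on something with over 40 N, if the wrist force passes 120 N, or if a joint passes its speed limit or range.

ROBOT

A 6-joint arm with a two-finger parallel gripper is mounted at the origin on a cart in front of the work surface, level with it; the furniture and walls round the work are solid. World frame = base frame: x ahead of the robot, y to its left, z up, the work surface at z = 0. Lengths are in m, angles in rad, forces in N, time in s.
With the tool pointing down it reaches from about 0.35 to 0.95 m from the base axis. Payload 17.4 kg.
Tool frame: the origin (TCP) lies at the very end of the fingers, on their centre line; the grasp point (between the pads) lies 19 mm behind it; z points along the fingers, y is the line along which they close (so a half turn about z gives the same grasp; the last joint's range is limited). The gripper opens to 93 mm and grips with 3 to 60 N. Pads are 15 mm wide; open, the fingers measure 128 mm over their backs; the gripper's body (75 mm by 188 mm) begins 65 mm behind the grasp point.
Start: joints at [-1.375, 0.116, 1.442, -0, 1.584, -0.038], TCP at [0.156, -0.657, 0.219] pointing down, gripper open.
Joint ranges: [-2.83, 2.83], [-0.83, 2.19], [0.07, 2.5], [-1.14, 4.28], [0.01, 3], [-2.97, 2.97]. Speed limits (rad/s): [1.89, 1.89, 2.22, 3.14, 3.14, 3.14].

INTERFACE

Orientations are given as [roll, pitch, yaw] about the fixed x, y, z axes, in that order (R = Rz(yaw) Ry(pitch) Rx(roll)).
In Python, from plant import readout, grab_frame, camera_params, ctrl gives the robot as it stands. The module is installed in compiled form; this text tells all that it offers.
- The arm moves only by the tool servo_tool, never from a script. Its argument "rows" is a list of rows, each a list of 5 numbers: the finger opening in m, from 0 to 0.093, then the shift along the tool's x, y, z in m, then the turn about the tool's z in rad. A call has 1 to 20 rows; each row shifts and turns the commanded pose from where the row before left it, along the tool's axes as they then stand; what a row does not reach is not made up. A row lasts 1/10 s, in which the tool goes at most 50 mm and 8.59 degrees, less where a joint would pass 70% of its speed; a pose out of reach is approached as far as the arm can. A call with a gripper value outside its range is refused whole. The fingers move at their own pace and stop on an object; the grip force is fixed at half the most. Time passes only in rows, so rows that do not move let the fingers close. It gives the time, the measured TCP pose, the force, the opening and the grip force at its end, in the units of the state.
- readout.observe(): the state, without advancing time (a new reading comes with each control period).
- grab_frame(name): name is "scene" or "side" or "wrist"; returns the picture (420x560x3 uint8, red, green, blue); there is no depth.
- camera_params(name): a dict with "vfov" (degrees; the focal length in pixels is half the picture's height over the tangent of half this angle, whatever the lens; pixels are square), "cx", "cy" (the principal point, pixels), "extrinsics" (4x4, takes a point from camera to world coordinates); the wrist camera has in their place "hand_eye" (4x4, takes a point from camera to tool coordinates, whose origin is the TCP and whose axes are the flange's). Camera axes: x right, y up, looking along -z (the intrinsics and any distortion apply to the point x, -y, -z); pixel columns grow to the right and rows downward; lengths in m; the calibration is good to about 2 mm. A picture is of the moment at which its call begins: read the wrist's pose just before it. camera_params takes no time and is no camera call.
- ctrl.sign_off(): hands the job in; it is judged then, once.
The state is a dict: "time": time; "joints": joint angles; "joint_velocities": joint speeds; "joint_efforts": joint torques, N m; "position": TCP position; "ee_rot": TCP orientation; "ft_force": force on the tool from outside, world axes, zero at the start; "ft_torque": the same for the moment, N m; "width": opening from 0.0 (shut) to 1.0 (fully open); "grasp_force": force on a finger pad.
Only numpy, scipy, OpenCV 4.12 (cv2) and the standard library are available. Lean on these libraries where they do the work, as an engineer would, in place of code of your own. Each camera call takes 0.05 s, during which the arm holds its last target. There are 200 camera calls.

## Working session

There is one attempt and no reset: what is moved stays moved. The work goes in short steps, Python scripts to look and compute and a tool call to move; the robot and the scene stay as the last step left them, time stands still between calls to the robot, and variables do not carry over. Pictures are saved under pics/ and viewed, at most 10 in all, crops included, and the job is handed in when it is done.

Besides the shell and the picture viewer there is one more tool, called as name([rows], argument=value, ...), one row to a line, values as JSON. servo_tool: Moves the arm, as the interface text tells. Its arguments: {"type":"object","properties":{"rows":{"type":"array"}},"required":["rows"]}

```bash
mkdir -p pics; python3 - <<'E'
from plant import readout, grab_frame, camera_params, ctrl
import cv2,numpy as np
np.set_printoptions(precision=4,suppress=True)
s=readout.observe()
for k,v in s.items(): print(k,np.round(v,3))
ims=[]
for n in("scene","side","wrist"):
    p=camera_params(n); print(n,p)
    im=grab_frame(n)[:,:,::-1]; cv2.imwrite(f"pics/{n}0.png",im)
E
```

```text
time 0.0
joints [-1.375  0.117  1.442 -0.     1.584 -0.038]
joint_velocities [ 0.001  0.001 -0.001  0.    -0.001 -0.001]
joint_efforts [  0.008 -72.125 -62.261   0.078   0.024  -0.   ]
position [ 0.156 -0.656  0.218]
ee_rot [-3.14   0.     0.234]
ft_force [-0.287 -0.287  0.273]
ft_torque [ 0.004  0.045 -0.001]
grasp_force 0.0
width 1.001
scene {'vfov': 54.02853435078301, 'cx': 283.73121866112706, 'cy': 209.5617320027546, 'extrinsics': array([[-0.8647,  0.3572, -0.3532,  0.1545],
       [-0.5021, -0.6318,  0.5905,  0.714 ],
       [-0.0122,  0.688 ,  0.7256,  0.9388],
       [ 0.    ,  0.    ,  0.    ,  1.    ]])}
side {'vfov': 56.78193710441135, 'cx': 276.8440017973457, 'cy': 207.62071055326552, 'extrinsics': array([[ 0.9896,  0.0356, -0.1392,  0.4409],
       [-0.1422,  0.3846, -0.9121, -0.9276],
       [ 0.0211,  0.9224,  0.3856,  0.4634],
       [ 0.    ,  0.    ,  0.    ,  1.    ]])}
wrist {'vfov': 69.09191022724926, 'cx': 278.49532064823194, 'cy': 207.7709346821263, 'hand_eye': array([[-0.0013,  0.956 ,  0.2934,  0.082 ],
       [ 1.    ,  0.0013,  0.0003,  0.0002],
       [-0.0001,  0.2934, -0.956 , -0.1656],
       [ 0.    ,  0.    ,  0.    ,  1.    ]])}
```

View pics/scene0.png

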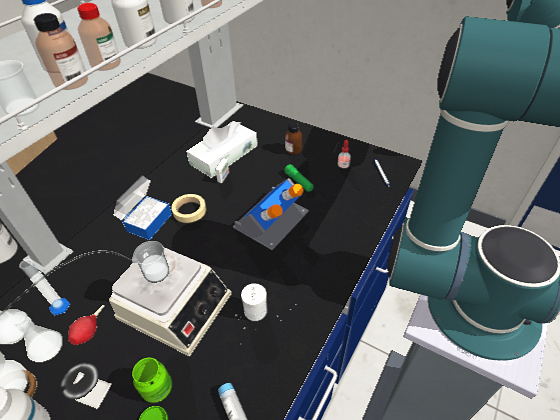

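View pics/side0.png

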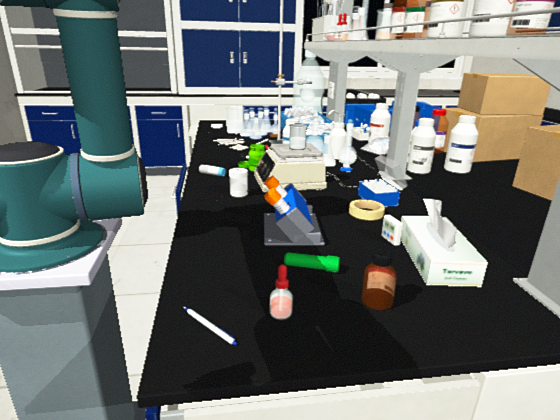

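The scene view shows orange caps near (274,212) and (296,191), the jar at (254,302), the dropper at (344,155) and the brown bottle at (293,140). In the side view the caps are near (268,185) and (275,197). Next I'll triangulate these.

```bash
cat > h.py <<'E'
import numpy as np,cv2
from plant import camera_params,readout,grab_frame
from scipy.spatial.transform import Rotation as R
def ray(n,u,v,T=None):
    p=camera_params(n); f=210/np.tan(np.radians(p['vfov']/2))
    T=p['extrinsics'] if T is None else T
    d=T[:3,:3]@np.array([(u-p['cx'])/f,-(v-p['cy'])/f,-1]); return T[:3,3],d/np.linalg.norm(d)
def plane(n,u,v,z,T=None):
    o,d=ray(n,u,v,T); return o+d*(z-o[2])/d[2]
def tri(r1,r2):
    (a,d),(b,e)=r1,r2
    t=np.linalg.lstsq(np.c_[d,-e],b-a,rcond=None)[0]; p,q=a+d*t[0],b+e*t[1]
    return (p+q)/2,np.linalg.norm(p-q)
def wristT(s):
    T=np.eye(4);T[:3,:3]=R.from_euler('xyz',s['ee_rot']).as_matrix();T[:3,3]=s['position']
    return T@camera_params('wrist')['hand_eye']
def orange(bgr,amin=20):
    h=cv2.cvtColor(bgr,cv2.COLOR_BGR2HSV); m=cv2.inRange(h,(8,170,120),(22,255,255))
    n,l,st,c=cv2.connectedComponentsWithStats(m)
    return m,[(c[i],st[i]) for i in range(1,n) if st[i][4]>=amin]
E
python3 - <<'E'
from h import *
np.set_printoptions(precision=4,suppress=True)
for n in('scene','side'):
    im=cv2.imread(f'pics/{n}0.png'); m,b=orange(im)
    for c,s in b: print(n,c,s)
    globals()[n]=b
for c,s in scene:
    for d,t in side: print(c,d,tri(ray('scene',*c),ray('side',*d)))
print('jar base',plane('scene',254,316,0),'dropper',plane('scene',344,165,0),'brown',plane('scene',292,152,0))
print('side drop',plane('side',281,315,0),'brown',plane('side',378,303,0))
im=cv2.imread('pics/side0.png')[120:270,200:400]; im2=cv2.imread('pics/scene0.png')[150:270,200:360]
cv2.imwrite('pics/c1.png',np.hstack([cv2.resize(im,(400,300)),cv2.resize(im2,(400,300))]))
E
```

```text
scene [295.5606 190.2576] [289 184  14  13 132]
scene [274.4583 210.9306] [268 205  14  13 144]
side [411.7647   2.9706] [406   0  12   7  68]
side [408.1702  35.4468] [402  34  13   4  47]
side [443.0796 123.646 ] [439 115   9  17 113]
side [271.7921 190.5743] [264 176  17  29 303]
[295.5606 190.2576] [411.7647   2.9706] (array([ 0.6657, -0.0283,  0.3853]), np.float64(0.48191905062070317))
[295.5606 190.2576] [408.1702  35.4468] (array([ 0.6741, -0.0392,  0.3426]), np.float64(0.44495377187867285))
[295.5606 190.2576] [443.0796 123.646 ] (array([ 0.7332, -0.1474,  0.1971]), np.float64(0.41022699039223876))
[295.5606 190.2576] [271.7921 190.5743] (array([ 0.5614, -0.0285,  0.1283]), np.float64(0.006708310794337062))
[274.4583 210.9306] [411.7647   2.9706] (array([0.6876, 0.0529, 0.3897]), np.float64(0.508345327458485))
[274.4583 210.9306] [408.1702  35.4468] (array([0.6979, 0.0416, 0.3415]), np.float64(0.4693363688454824))
[274.4583 210.9306] [443.0796 123.646 ] (array([ 0.7679, -0.0661,  0.1782]), np.float64(0.4358793293252614))
[274.4583 210.9306] [271.7921 190.5743] (array([0.5782, 0.0511, 0.1017]), np.float64(0.006431617284987023))
jar base [0.4908 0.3073 0.    ] dropper [ 0.5359 -0.3389  0.    ] brown [ 0.7295 -0.313   0.    ]
side drop [ 0.5422 -0.3455  0.    ] brown [ 0.7374 -0.3311  0.    ]
```

View pics/c1.png

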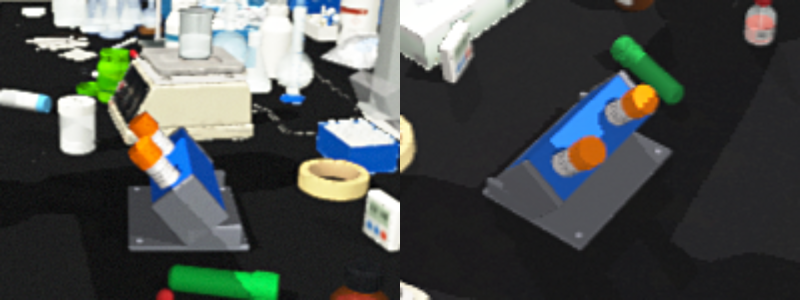

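```bash
python3 - <<'E'
from h import *
np.set_printoptions(precision=4,suppress=True)
r=tri(ray('scene',295.6,190.3),ray('side',272.5,196.5)); l=tri(ray('scene',274.5,210.9),ray('side',272.5,183))
d=l[0]-r[0]; print(l,r,d,np.linalg.norm(d),'yaw',np.arctan2(-d[0],d[1]))
# base corners in scene: crop (492,192),(580,247),(670,150)-> full
pts=[(200+(u-400)/2.5,150+v/2.5) for u,v in((485,192),(580,248),(672,150))]
P=[plane('scene',*p,0.006) for p in pts]; print(P,np.linalg.norm(P[0]-P[1]),np.linalg.norm(P[1]-P[2]))
e=P[1]-P[2]; print('yaw',np.arctan2(-e[0],e[1]))
E
```

```text
(array([0.5764, 0.0615, 0.1172]), np.float64(0.004458702241114505)) (array([ 0.5642, -0.0378,  0.1171]), np.float64(0.002091233199419983)) [0.0122 0.0994 0.0001] 0.10009627724014312 yaw -0.12183178266335377
[array([0.7029, 0.0903, 0.006 ]), array([0.5593, 0.1066, 0.006 ]), array([ 0.5396, -0.0819,  0.006 ])] 0.14452270094668976 0.18949307407920843
yaw -0.10394969974347701
```

servo_tool([
  [0.093, 0, 0, 0, 0.115],
  [0.093, 0, 0, 0, 0.115],
  [0.093, 0, 0, 0, 0.114],
  [0.093, 0.021, -0.0444, -0.003, 0],
  [0.093, 0.021, -0.0444, -0.003, 0],
  [0.093, 0.021, -0.0444, -0.003, 0],
  [0.093, 0.021, -0.0444, -0.003, 0],
  [0.093, 0.021, -0.0444, -0.003, 0],
  [0.093, 0.021, -0.0444, -0.003, 0],
  [0.093, 0.021, -0.0444, -0.003, 0],
  [0.093, 0.021, -0.0444, -0.003, 0],
  [0.093, 0.021, -0.0444, -0.003, 0],
  [0.093, 0.021, -0.0444, -0.003, 0],
  [0.093, 0.021, -0.0444, -0.003, 0],
  [0.093, 0.021, -0.0444, -0.003, 0],
  [0.093, 0.021, -0.0444, -0.003, 0],
  [0.093, 0.021, -0.0444, -0.003, 0],
  [0.093, 0.021, -0.0444, -0.003, 0],
  [0.093, 0.021, -0.0444, -0.003, 0],
  [0.093, 0, 0, 0, 0],
])

```text
time: 2.15
position: [0.5701, 0.0167, 0.266]
ee_rot: [-3.141, 0.001, -0.106]
ft_force: [-0.1, -0.2, -0.0]
width: 1.001
grasp_force: 0.0
```

```bash
python3 - <<'E'
from h import *
np.set_printoptions(precision=4,suppress=True)
s=readout.observe(); im=grab_frame('wrist')[:,:,::-1].copy(); cv2.imwrite('pics/w1.png',im)
print(s['position'],s['ee_rot'])
T=wristT(s); m,b=orange(im,80)
for c,st in b: print(c,st,plane('wrist',*c,.117,T))
E
```

```text
[0.5701 0.0167 0.266 ] [-3.1407  0.001  -0.1059]
[235.0009 194.2132] [ 218  175   35   39 1107] [0.5755 0.0627 0.117 ]
[329.4676 194.0081] [ 313  175   35   39 1110] [ 0.565  -0.0373  0.117 ]
```

View pics/w1.png

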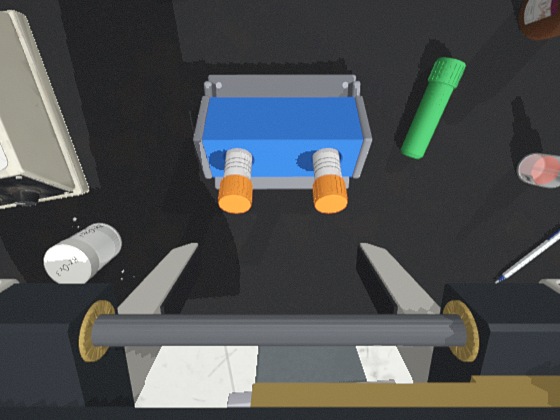

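The wrist view shows the caps at (235,194) and (329,194). That agrees with the triangulation to about 1 mm, giving a rack yaw of about -0.106, so the tool is aligned. I'll start with the right tube.

servo_tool([
  [0.075, 0, 0.04, 0, 0],
  [0.075, 0.001, 0.014, 0.02, 0],
  [0.075, 0, 0, 0.045, 0],
  [0.075, 0, 0, 0.045, 0],
  [0.075, 0, 0, 0.03, 0],
  [0.075, 0, 0, 0.018, 0],
  [0.075, 0, 0, 0.01, 0],
  [0.075, 0, 0, 0, 0],
  [0.075, 0, 0, 0, 0],
])

```text
time: 3.1
position: [0.5638, -0.0417, 0.0998]
ee_rot: [3.142, -0.001, -0.111]
ft_force: [0.0, -0.0, 0.3]
width: 0.805
grasp_force: 0.0
```

```bash
python3 - <<'E'
from h import *
np.set_printoptions(precision=4,suppress=True)
s=readout.observe(); print(s['position'],s['ft_force'],s['ft_torque'],s['width'],s['joint_efforts'])
cv2.imwrite('pics/w2.png',grab_frame('wrist')[:,:,::-1])
E
```

```text
[ 0.5638 -0.0417  0.0998] [ 0.0205 -0.0478  0.3189] [ 0.0564  0.0524 -0.0316] 0.8050441023276158 [ -0.2068 -52.3873 -57.7892   0.0066  -0.1254  -0.0107]
```

View pics/w2.png

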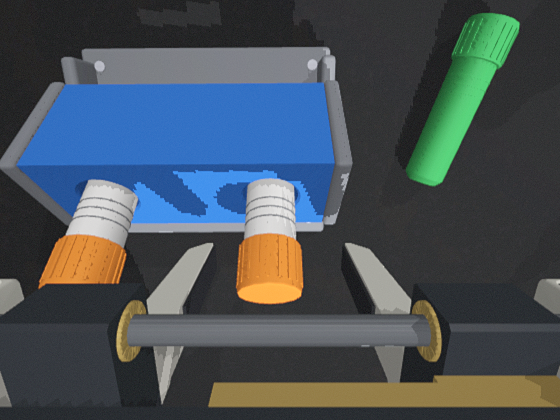

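The right cap sits at about column 270, while the fingers are centred at about 279. That means the tool is 4 mm too far right, so I'll correct it, close, and lift 30 mm along the axis.

servo_tool([
  [0.075, 0.001, -0.004, 0, 0],
  [0.075, 0, 0, 0, 0],
  [0.0, 0, 0, 0, 0],
  [0.0, 0, 0, 0, 0],
  [0.0, 0, 0, 0, 0],
  [0.0, 0, 0, 0, 0],
  [0.0, 0, 0, 0, 0],
  [0.0, 0, 0, 0, 0],
])

```text
time: 3.95
position: [0.565, -0.0373, 0.0987]
ee_rot: [-3.141, -0.0, -0.11]
ft_force: [0.1, 1.1, -0.0]
width: 0.354
grasp_force: 30.0
```

servo_tool([
  [0.0, -0.0032, 0, -0.0038, 0],
  [0.0, -0.0032, 0, -0.0038, 0],
  [0.0, -0.0032, 0, -0.0038, 0],
  [0.0, -0.0032, 0, -0.0038, 0],
  [0.0, -0.0032, 0, -0.0038, 0],
  [0.0, -0.0032, 0, -0.0038, 0],
  [0.0, 0, 0, 0, 0],
  [0.0, 0, 0, 0, 0],
  [0.0, 0, 0, 0, 0],
])

```text
time: 4.85
position: [0.5459, -0.0353, 0.1213]
ee_rot: [-3.142, 0.0, -0.11]
ft_force: [0.1, 0.2, -1.5]
width: 0.363
grasp_force: 30.0
```

```bash
python3 - <<'E'
from h import *
np.set_printoptions(precision=3,suppress=True)
for i in range(4):
    s=readout.observe(); print(s['position'],s['ft_force'],s['ft_torque'],s['width'],s['grasp_force']); grab_frame('side')
im=grab_frame('wrist')[:,:,::-1]; cv2.imwrite('pics/w3.png',im)
E
```

```text
[ 0.546 -0.035  0.121] [ 0.078  0.223 -1.543] [ 0.101 -0.03  -0.03 ] 0.363195059279018 29.97971624135971
[ 0.546 -0.035  0.121] [ 0.238  0.098 -0.778] [ 0.089  0.033 -0.012] 0.3572232409053913 29.979744851589203
[ 0.546 -0.035  0.121] [ 0.812  0.448 -2.186] [0.097 0.024 0.025] 0.3598601885802883 29.979740381240845
[ 0.546 -0.035  0.121] [ 1.053 -0.286 -2.022] [ 0.147 -0.008 -0.   ] 0.360378003800114 29.979835152626038
```

View pics/w3.png

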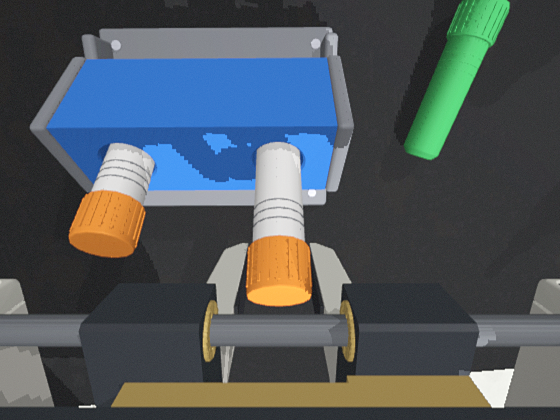

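The tube follows the gripper: the cap is at (278,270) and the foot is still in the pocket. The force reading is noisy, so I'll average more samples.

```bash
python3 - <<'E'
from h import *
F=[]
for i in range(25):
    grab_frame('side'); F.append(readout.observe()['ft_force'])
F=np.array(F); print(F.mean(0),F.std(0)/5, readout.observe()['time'])
E
```

```text
[ 0.5678129   0.12912777 -2.51285168] [0.1050417  0.09712192 0.09919758] 6.35
```

A mean of -2.5 N means this is the loaded tube. I'll draw it fully out, then move up and away from the rack.

servo_tool([
  [0.0, -0.0064, 0, -0.0077, 0],
  [0.0, -0.0064, 0, -0.0077, 0],
  [0.0, -0.0064, 0, -0.0077, 0],
  [0.0, -0.0064, 0, -0.0077, 0],
  [0.0, -0.0064, 0, -0.0077, 0],
  [0.0, -0.0064, 0, -0.0077, 0],
  [0.0, -0.01, 0, -0.015, 0],
  [0.0, -0.01, 0, -0.015, 0],
  [0.0, -0.02, 0, -0.01, 0],
  [0.0, -0.02, 0, 0, 0],
  [0.0, -0.015, 0, 0, 0],
  [0.0, 0, 0, 0, 0],
  [0.0, 0, 0, 0, 0],
  [0.0, 0, 0, 0, 0],
])

```text
time: 7.75
position: [0.4335, -0.0229, 0.2079]
ee_rot: [3.142, -0.0, -0.11]
ft_force: [-0.3, 0.2, -2.6]
width: 0.36
grasp_force: 30.0
```

```bash
python3 - <<'E'
from h import *
np.set_printoptions(precision=3,suppress=True)
F=[]
for i in range(8):
    grab_frame('scene'); F.append(np.r_[readout.observe()['ft_force'],readout.observe()['ft_torque']])
s=readout.observe();print(s['position'],np.mean(F,0))
im=grab_frame('side')[:,:,::-1]; c=grab_frame('scene')[:,:,::-1]
cv2.imwrite('pics/s2.png',np.hstack([cv2.resize(im[80:280,180:380],(400,400),interpolation=cv2.INTER_CUBIC),cv2.resize(c[110:290,210:390],(400,400),interpolation=cv2.INTER_CUBIC)]))
E
```

```text
[ 0.433 -0.023  0.208] [-0.049  0.137 -2.618  0.036  0.094 -0.007]
```

View pics/s2.png

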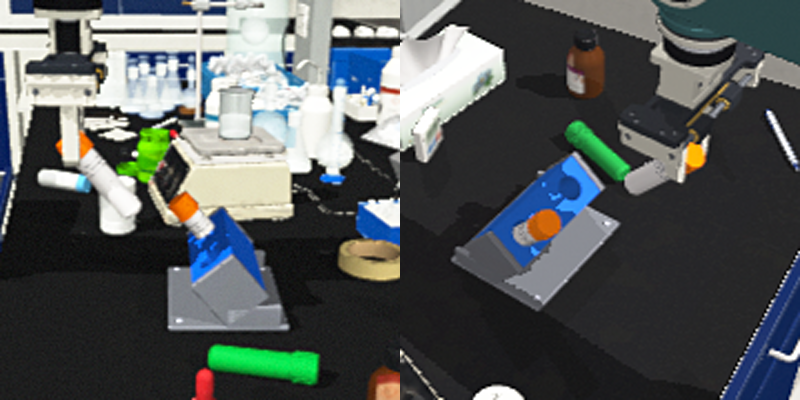

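The side view shows the loaded tube clear of the rack at 2.6 N, still leaning 40° in the pads. The left tube is still seated. I'll lower it so the foot touches the bench in front of the rack, then pivot it upright about its foot.

servo_tool([
  [0.0, -0.015, 0, 0.025, 0],
  [0.0, -0.015, 0, 0.03, 0],
  [0.0, 0, 0, 0.035, 0],
  [0.0, 0, 0, 0.025, 0],
  [0.0, 0, 0, 0.008, 0],
  [0.0, 0, 0, 0, 0],
  [0.0, 0, 0, 0, 0],
])

```text
time: 8.95
position: [0.404, -0.0196, 0.086]
ee_rot: [-3.142, -0.001, -0.11]
ft_force: [-0.0, -0.6, -2.9]
width: 0.357
grasp_force: 30.0
```

servo_tool([
  [0.0, 0, 0, 0.002, 0],
  [0.0, 0, 0, 0.002, 0],
  [0.0, 0, 0, 0, 0],
])

```text
time: 9.25
position: [0.4035, -0.0195, 0.0809]
ee_rot: [-3.142, -0.0, -0.11]
ft_force: [-0.2, -0.1, -2.4]
width: 0.357
grasp_force: 30.0
```

servo_tool([
  [0.0, 0, 0, 0.002, 0],
  [0.0, 0, 0, 0.002, 0],
  [0.0, 0, 0, 0, 0],
])

```text
time: 9.55
position: [0.4032, -0.0195, 0.0763]
ee_rot: [-3.142, 0.001, -0.11]
ft_force: [0.1, 0.1, -2.6]
width: 0.356
grasp_force: 30.0
```

servo_tool([
  [0.0, 0, 0, 0.002, 0],
  [0.0, 0, 0, 0.001, 0],
  [0.0, 0, 0, 0, 0],
])

```text
time: 9.85
position: [0.4032, -0.0195, 0.0734]
ee_rot: [3.142, 0.0, -0.11]
ft_force: [-0.4, -0.4, -2.7]
width: 0.36
grasp_force: 30.0
```

servo_tool([
  [0.0, 0, 0, 0.0015, 0],
  [0.0, 0, 0, 0, 0],
])

```text
time: 10.05
position: [0.4033, -0.0195, 0.072]
ee_rot: [-3.142, 0.0, -0.11]
ft_force: [-0.2, -0.3, -3.8]
width: 0.359
grasp_force: 30.0
```

servo_tool([
  [0.0, 0, 0, 0.002, 0],
  [0.0, 0, 0, 0, 0],
])

```text
time: 10.25
position: [0.4033, -0.0195, 0.0701]
ee_rot: [3.142, 0.0, -0.11]
ft_force: [-1.1, -0.6, 0.7]
width: 0.36
grasp_force: 30.0
```

servo_tool([
  [0.0, 0, 0, 0.002, 0],
  [0.0, 0, 0, 0, 0],
])

```text
time: 10.45
position: [0.4033, -0.0195, 0.0691]
ee_rot: [3.142, 0.0, -0.11]
ft_force: [-9.8, 1.1, 14.5]
width: 0.356
grasp_force: 30.0
```

Contact came at TCP z≈0.0705, which puts the grasp about 104 mm from the foot, and friction is holding the foot. I'll pivot along the arc in stages.

servo_tool([
  [0.0, 0.004, 0, -0.0023, 0],
  [0.0, 0.004, 0, -0.0022, 0],
  [0.0, 0, 0, 0, 0],
])

```text
time: 10.75
position: [0.4118, -0.0205, 0.0728]
ee_rot: [-3.142, -0.0, -0.11]
ft_force: [-0.2, 0.4, -3.5]
width: 0.358
grasp_force: 30.0
```

servo_tool([
  [0.0, 0.0042, 0, -0.0019, 0],
  [0.0, 0.0042, 0, -0.0019, 0],
  [0.0, 0, 0, 0, 0],
])

```text
time: 11.05
position: [0.4202, -0.0214, 0.0767]
ee_rot: [-3.142, -0.0, -0.11]
ft_force: [0.8, 0.2, -1.9]
width: 0.357
grasp_force: 30.0
```

servo_tool([
  [0.0, 0, 0, 0.002, 0],
  [0.0, 0, 0, 0, 0],
])

```text
time: 11.25
position: [0.4194, -0.0213, 0.074]
ee_rot: [3.142, 0.001, -0.11]
ft_force: [0.5, 0.0, -3.1]
width: 0.358
grasp_force: 30.0
```

servo_tool([
  [0.0, 0, 0, 0.002, 0],
  [0.0, 0, 0, 0, 0],
])

```text
time: 11.45
position: [0.4194, -0.0213, 0.0721]
ee_rot: [-3.142, 0.0, -0.11]
ft_force: [0.3, 0.5, -1.4]
width: 0.364
grasp_force: 30.0
```

servo_tool([
  [0.0, 0.001, 0, 0.002, 0],
  [0.0, 0.002, 0, 0, 0],
  [0.0, 0.002, 0, 0, 0],
])

```text
time: 11.75
position: [0.4248, -0.0219, 0.0706]
ee_rot: [-3.142, -0.0, -0.11]
ft_force: [-0.8, 0.3, -0.8]
width: 0.359
grasp_force: 30.0
```

servo_tool([
  [0.0, 0.002, 0, 0.0, 0],
  [0.0, 0.002, 0, 0, 0],
])

```text
time: 11.95
position: [0.4288, -0.0224, 0.0705]
ee_rot: [3.142, -0.0, -0.11]
ft_force: [-2.3, -0.1, -0.5]
width: 0.359
grasp_force: 30.0
```

servo_tool([
  [0.0, 0.001, 0, 0.001, 0],
  [0.0, 0.002, 0, 0, 0],
  [0.0, 0.002, 0, 0, 0],
])

```text
time: 12.25
position: [0.4336, -0.0228, 0.0699]
ee_rot: [-3.142, 0.0, -0.11]
ft_force: [-6.4, 0.5, 7.0]
width: 0.357
grasp_force: 30.0
```

servo_tool([
  [0.0, 0.001, 0, 0.001, 0],
  [0.0, 0.002, 0, 0, 0],
  [0.0, 0.002, 0, 0, 0],
])

```text
time: 12.55
position: [0.4385, -0.0234, 0.0695]
ee_rot: [3.142, 0.001, -0.11]
ft_force: [-17.0, 2.9, 22.3]
width: 0.354
grasp_force: 30.0
```

The foot slides at about μ≈0.68, which is marginal for pivoting at this angle. I'll measure the tilt from the side camera.

```bash
cat >> h.py <<'E'
def tilt(save=None):
    """tilt & foot of the held tube: white pixels of the side view cast onto the tool's x-z plane"""
    s=readout.observe(); im=grab_frame('side')[:,:,::-1].copy(); t=s['position']; yw=s['ee_rot'][2]
    n=np.array([np.sin(yw),-np.cos(yw),0]); ex=np.array([np.cos(yw),np.sin(yw),0])
    h=cv2.cvtColor(im,cv2.COLOR_BGR2HSV); m=cv2.inRange(h,(0,0,110),(179,60,255))
    nn,l,st,c=cv2.connectedComponentsWithStats(m)
    Q=[]
    for v,u in np.argwhere(m):
        o,d=ray('side',u,v); P=o+d*(n@(t-o))/(n@d); x=ex@(P-t); z=P[2]-t[2]-.019
        if -.03<x<.13 and -.125<z<-.022: Q.append((x,z,u,v))
    Q=np.array(Q); 
    k=np.zeros_like(m); k[Q[:,3].astype(int),Q[:,2].astype(int)]=255
    nn,l,st,c=cv2.connectedComponentsWithStats(k); b=1+np.argmax(st[1:,4])
    q=np.array([r for r in Q if l[int(r[3]),int(r[2])]==b]); A=q[:,:2]; C=A-A.mean(0)
    w,V=np.linalg.eigh(C.T@C); a=V[:,1]*(-np.sign(V[1,1]))
    print('t',s['time'],'tcp',np.round(t,4),'F',np.round(s['ft_force'],1),'tilt deg',np.degrees(np.arctan2(a[0],-a[1])),
      'extent',np.ptp(C@a),'width',4*np.sqrt(w[0]/len(A)),'foot rel',(A.mean(0)+a*(C@a).max()),'line x at grasp z',A.mean(0)[0]-a[0]/a[1]*A.mean(0)[1],len(A))
    if save: cv2.imwrite(save,np.hstack([cv2.resize(im[100:300,180:380],(400,400)),cv2.resize(cv2.merge([k]*3)[100:300,180:380],(400,400))]))
E
python3 -c "
from h import *
tilt('pics/t1.png')"
```

```text
Traceback (most recent call last):
  File "h.py", line 29, in tilt
    o,d=ray('side',u,v); P=o+d*(n@(t-o))/(n@d); x=ex@(P-t); z=P[2]-t[2]-.019
        ~~~^^^^^^^^^^^^
  File "h.py", line 5, in ray
    p=camera_params(n); f=210/np.tan(np.radians(p['vfov']/2))
ValueError: time passes only in moves, steps and waits
```

```bash
sed -i '1i import functools' h.py; sed -i 's/^from plant import camera_params,readout,grab_frame/from plant import readout,grab_frame\nimport plant\ncamera_params=functools.lru_cache(None)(plant.camera_params)/' h.py
python3 -c "
from h import *
tilt('pics/t1.png')"
```

```text
t 12.6 tcp [ 0.4387 -0.0234  0.0696] F [-12.1   1.7  14.2] tilt deg 46.70628303163757 extent 0.10416577698570603 width 0.037068945056212395 foot rel [ 0.07336702 -0.08146334] line x at grasp z -0.013098769986834395 371
```

View pics/t1.png

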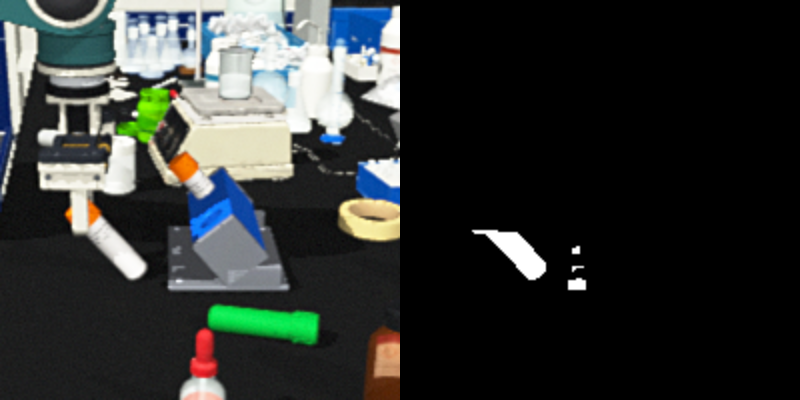

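The tilt is still about 40° (the mask includes some of the finger), with the foot at crop (135,272). The block's lower front face, at crop (191,241) to (233,283), could act as a stop for the foot, so I'll compute its profile.

```bash
python3 - <<'E'
from h import *
np.set_printoptions(precision=4,suppress=True)
yw=-.108; n=np.array([np.sin(yw),-np.cos(yw),0]); ex=np.array([np.cos(yw),np.sin(yw),0])
t=np.array([.565,-.0373,.0987])
print('ref ex', ex@t, 'yrack', -n@t)
mid=np.array([.570,.0125,0]); 
for yr in(-.08,-.095):
  pm=mid-n*yr
  for nm,(u,v) in dict(left=(191,241),bottom=(233,283),right=(268,252),basefront=(168,290),baseback=(288,290)).items():
    o,d=ray('side',180+u/2,100+v/2); P=o+d*(n@(pm-o))/(n@d); print(yr,nm,ex@P,P[2])
E
```

```text
ref ex 0.565728694929057 yrack 0.023818768521186796
-0.08 left 0.5734807344527059 0.06573594479811112
-0.08 bottom 0.6276216209000399 0.007795371443515331
-0.08 right 0.6694335265425438 0.05122048114349015
-0.08 basefront 0.5457850810825561 -0.002377982872304063
-0.08 baseback 0.6980399768969784 -0.0019999953184421937
-0.095 left 0.5728726887313935 0.07260455757983714
-0.095 bottom 0.626078492083049 0.015664692825580084
-0.095 right 0.667168252065776 0.05833979474635215
-0.095 basefront 0.5456553750965083 0.005667045489666289
-0.095 baseback 0.6952806320436603 0.006038504709856729
```

The block's front lower edge is at ex≈0.574, z≈0.065. I'll lift the foot to about z 0.04 and push the tube's lower side against that edge. The contact is perpendicular to the tube, so it doesn't depend on friction.

servo_tool([
  [0.0, 0, 0, -0.016, 0],
  [0.0, 0, 0, -0.016, 0],
  [0.0, 0.025, 0, 0, 0],
  [0.0, 0.025, 0, 0, 0],
  [0.0, 0.01, 0, 0, 0],
  [0.0, 0, 0, 0, 0],
])

```text
time: 13.25
position: [0.4987, -0.0301, 0.1003]
ee_rot: [-3.142, 0.001, -0.11]
ft_force: [-0.1, -0.4, -3.6]
width: 0.358
grasp_force: 30.0
```

servo_tool([
  [0.0, 0.003, 0, 0, 0],
  [0.0, 0.003, 0, 0, 0],
  [0.0, 0, 0, 0, 0],
])

```text
time: 13.55
position: [0.504, -0.0307, 0.1006]
ee_rot: [-3.142, -0.0, -0.11]
ft_force: [-0.9, 0.5, -3.0]
width: 0.359
grasp_force: 30.0
```

servo_tool([
  [0.0, 0.003, 0, 0, 0],
  [0.0, 0.003, 0, 0, 0],
  [0.0, 0, 0, 0, 0],
])

```text
time: 13.85
position: [0.5101, -0.0314, 0.1003]
ee_rot: [3.142, 0.001, -0.11]
ft_force: [-1.1, -0.1, -4.0]
width: 0.36
grasp_force: 30.0
```

servo_tool([
  [0.0, 0.004, 0, 0, 0],
  [0.0, 0.004, 0, 0, 0],
  [0.0, 0, 0, 0, 0],
])

```text
time: 14.15
position: [0.5183, -0.0322, 0.1003]
ee_rot: [-3.142, 0.0, -0.11]
ft_force: [-2.0, 1.0, -4.6]
width: 0.358
grasp_force: 30.0
```

servo_tool([
  [0.0, 0.004, 0, -0.001, 0],
  [0.0, 0.004, 0, -0.001, 0],
  [0.0, 0, 0, 0, 0],
])

```text
time: 14.45
position: [0.5265, -0.0332, 0.1026]
ee_rot: [-3.142, -0.0, -0.11]
ft_force: [-1.2, 0.6, -4.2]
width: 0.361
grasp_force: 30.0
```

```bash
python3 -c "
from h import *
tilt('pics/t2.png')"
```

```text
t 14.45 tcp [ 0.5265 -0.0332  0.1026] F [-1.2  0.6 -4.2] tilt deg 67.65590515494068 extent 0.1654141764272266 width 0.09463946437654776 foot rel [ 0.13510296 -0.10826211] line x at grasp z -0.12828977603453023 1210
```

The forces are small and steady, which fits the tube pivoting. I'll continue.

servo_tool([
  [0.0, 0.004, 0, -0.0015, 0],
  [0.0, 0.004, 0, -0.0015, 0],
  [0.0, 0.004, 0, -0.0015, 0],
  [0.0, 0, 0, 0, 0],
])

```text
time: 14.9
position: [0.5386, -0.0345, 0.1073]
ee_rot: [-3.142, -0.001, -0.11]
ft_force: [-3.3, -0.4, -1.6]
width: 0.361
grasp_force: 30.0
```

servo_tool([
  [0.0, 0.004, 0, -0.0015, 0],
  [0.0, 0.004, 0, -0.0015, 0],
  [0.0, 0.003, 0, -0.0015, 0],
  [0.0, 0, 0, 0, 0],
])

```text
time: 15.3
position: [0.5494, -0.0357, 0.1116]
ee_rot: [-3.142, -0.001, -0.11]
ft_force: [-1.8, 0.3, -2.9]
width: 0.359
grasp_force: 30.0
```

```bash
python3 -c "
from h import *
s=readout.observe();print(s['position'],s['ft_force'])
im=grab_frame('side')[:,:,::-1]
cv2.imwrite('pics/s3.png',cv2.resize(im[110:260,190:340],(600,600),interpolation=cv2.INTER_CUBIC))"
```

```text
[ 0.54938024 -0.03568293  0.11160785] [-1.76884402  0.27268523 -2.91268022]
```

View pics/s3.png

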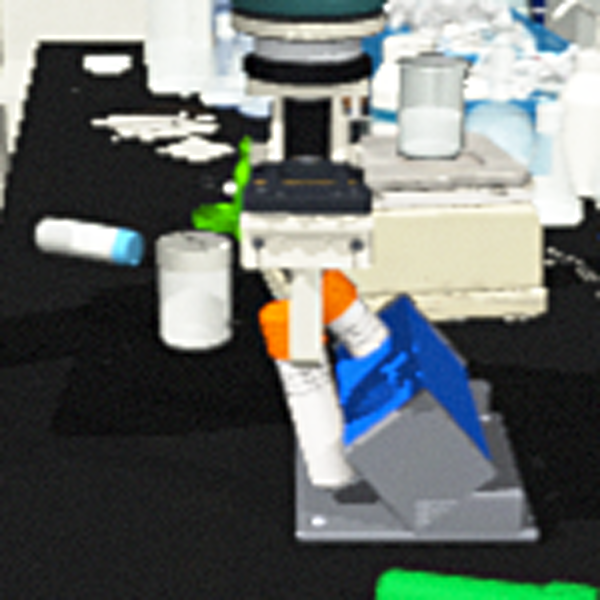

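The tube in the side view runs from (305,370) to (330,480), so it is nearly upright with about 10° left. I'll push 8 mm more, back off and lift, then measure.

servo_tool([
  [0.0, 0.004, 0, -0.001, 0],
  [0.0, 0.004, 0, -0.001, 0],
  [0.0, 0, 0, 0, 0],
  [0.0, -0.01, 0, 0, 0],
  [0.0, -0.025, 0, 0, 0],
  [0.0, -0.035, 0, -0.02, 0],
  [0.0, -0.035, 0, -0.04, 0],
  [0.0, -0.015, 0, -0.04, 0],
  [0.0, 0, 0, -0.02, 0],
  [0.0, 0, 0, 0, 0],
  [0.0, 0, 0, 0, 0],
])

```text
time: 16.45
position: [0.4394, -0.0235, 0.2302]
ee_rot: [-3.142, -0.0, -0.11]
ft_force: [-0.7, -0.3, -2.9]
width: 0.355
grasp_force: 30.0
```

```bash
python3 - <<'E'
from h import *
np.set_printoptions(precision=4,suppress=True)
s=readout.observe();t=s['position'];print(t,s['ft_force'])
w=[]
for n in('side','scene'):
    im=grab_frame(n)[:,:,::-1]
    p=camera_params(n);f=210/np.tan(np.radians(p['vfov']/2));Ti=np.linalg.inv(p['extrinsics'])
    px=lambda P:(lambda q:(p['cx']-f*q[0]/q[2],p['cy']+f*q[1]/q[2]))((Ti@np.r_[P,1])[:3])
    g=t+[0,0,.019]; e=t-[0,0,.085]; print(n,px(g),px(e))
    u,v=map(int,px(t-[0,0,.03])); w.append(cv2.resize(im[max(v-50,0):v+50,u-50:u+50],(400,400),interpolation=cv2.INTER_CUBIC)); print('crop',u-50,max(v-50,0))
cv2.imwrite('pics/s4.png',np.hstack(w))
E
```

```text
[ 0.4394 -0.0235  0.2302] [-0.7119 -0.2654 -2.9476]
side (np.float64(219.242244894112), np.float64(143.37481793477195)) (np.float64(220.78253505582651), np.float64(185.45076713491906))
crop 169 113
scene (np.float64(336.35167732044306), np.float64(172.49579032443438)) (np.float64(333.2512543052914), np.float64(201.51387022250006))
crop 284 136
```

View pics/s4.png

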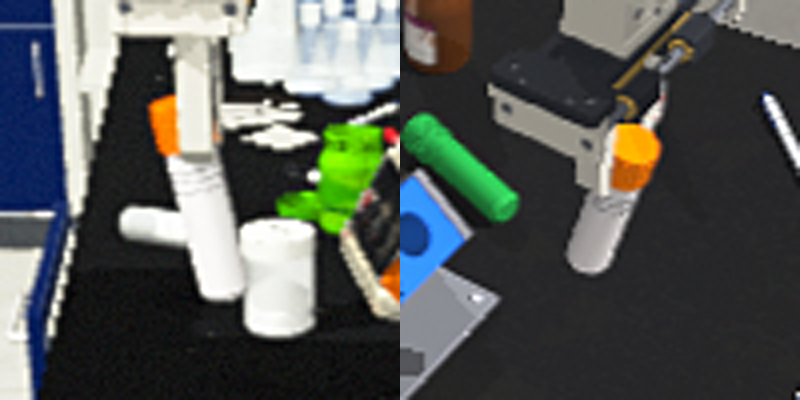

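The tube is clear of everything, but the side view (edges (172,165) to (203,298)) still shows about 10° of tilt. At this angle the bench pivot is well inside the friction cone and the flat foot will square it. I'll move over black bench, measure numerically, then finish on the bench.

servo_tool([
  [0.0, 0, 0.03, 0.02, 0],
  [0.0, 0, 0.03, 0.03, 0],
  [0.0, 0, 0.03, 0.03, 0],
  [0.0, 0, 0.01, 0.02, 0],
  [0.0, 0, 0, 0, 0],
  [0.0, 0, 0, 0, 0],
])

```text
time: 17.15
position: [0.4284, -0.1226, 0.1307]
ee_rot: [-3.141, 0.002, -0.111]
ft_force: [0.5, -0.3, -3.0]
width: 0.354
grasp_force: 30.0
```

```bash
cat >> h.py <<'E'
def tilt2(n,yaw_dir):
    """lean of the tube within the image plane of camera n: row midpoints of bright pixels on a vertical plane facing yaw_dir"""
    s=readout.observe(); im=grab_frame(n)[:,:,::-1]; t=s['position']
    nn=np.array([np.cos(yaw_dir),np.sin(yaw_dir),0]); ex=np.array([-nn[1],nn[0],0])
    m=cv2.inRange(cv2.cvtColor(im,cv2.COLOR_BGR2HSV),(0,0,75),(179,90,255))
    M=[]
    for v,u in np.argwhere(m):
        o,d=ray(n,u,v); P=o+d*(nn@(t-o))/(nn@d); z=P[2]-t[2]-.019; x=ex@(P-t)
        if abs(x)<.05 and -.12<z<-.03: M.append((v,x,z))
    M=np.array(M); R=[]
    for v in np.unique(M[:,0]):
        q=M[M[:,0]==v]; R.append((q[:,1].min(),q[:,1].max(),q[:,2].mean()))
    R=np.array(R); w=R[:,1]-R[:,0]; k=(abs(w-.03)<.008)
    c=np.polyfit(R[k,2],(R[k,0]+R[k,1])/2,1)
    print(n,'lean deg',-np.degrees(np.arctan(c[0])),'x at grasp',c[1],'bottom z',t[2]+.019+R[:,2].min(),'widths mm',np.round(w*1000).astype(int),np.round(s['ft_force'],1),np.round(t,4))
E
python3 - <<'E'
from h import *
for n in('side','scene'):
    v=camera_params(n)['extrinsics'][:3,2]; tilt2(n,np.arctan2(v[1],v[0]))
E
```

```text
side lean deg 11.158382286665617 x at grasp -0.010417408416750736 bottom z 0.03744730393179717 widths mm [ 0 31 31 31 29 31 31 31 31 32 32 32 32 32 32 29 32 32 30 30 32 32 32 32
 32 32 30 32 32 28 28 25 18  7] [ 0.5 -0.3 -3. ] [ 0.4284 -0.1226  0.1307]
scene lean deg -11.559907797830396 x at grasp 0.012635407707615984 bottom z 0.03950670065212314 widths mm [14 32 35 32 32 32 32 32 32 32 33 33 33 30 33 30 30 27 21 12] [ 0.2  0.6 -1. ] [ 0.4289 -0.1225  0.1316]
```

Both cameras agree on an 11° lean. I'll set the foot on the bench and pivot it nearly flat. After that I can open briefly so it settles, and regrasp it centred.

servo_tool([
  [0.0, 0, 0, 0.015, 0],
  [0.0, 0, 0, 0.012, 0],
  [0.0, 0, 0, 0.004, 0],
  [0.0, 0, 0, 0.001, 0],
  [0.0, 0, 0, 0, 0],
])

```text
time: 17.75
position: [0.4286, -0.1229, 0.099]
ee_rot: [-3.142, 0.0, -0.11]
ft_force: [-0.7, 0.4, -2.7]
width: 0.351
grasp_force: 30.0
```

servo_tool([
  [0.0, 0, 0, 0.002, 0],
  [0.0, 0, 0, 0.001, 0],
  [0.0, 0, 0, 0, 0],
])

```text
time: 18.05
position: [0.4286, -0.123, 0.0961]
ee_rot: [3.142, -0.0, -0.11]
ft_force: [-0.2, 0.6, -1.9]
width: 0.354
grasp_force: 30.0
```

servo_tool([
  [0.0, 0, 0, 0.002, 0],
  [0.0, 0, 0, 0, 0],
])

```text
time: 18.25
position: [0.4285, -0.1229, 0.0939]
ee_rot: [-3.142, 0.0, -0.11]
ft_force: [0.4, 0.7, -2.6]
width: 0.35
grasp_force: 30.0
```

servo_tool([
  [0.0, 0, 0, 0.002, 0],
  [0.0, 0, 0, 0, 0],
])

```text
time: 18.45
position: [0.4285, -0.1229, 0.0918]
ee_rot: [-3.142, 0.0, -0.11]
ft_force: [-0.0, -1.3, -3.1]
width: 0.356
grasp_force: 30.0
```

servo_tool([
  [0.0, 0, 0, 0.002, 0],
  [0.0, 0, 0, 0, 0],
])

```text
time: 18.65
position: [0.4286, -0.123, 0.09]
ee_rot: [3.142, -0.0, -0.11]
ft_force: [-1.1, -0.4, -0.9]
width: 0.353
grasp_force: 30.0
```

servo_tool([
  [0.0, 0, 0, 0.0015, 0],
  [0.0, 0, 0, 0, 0],
])

```text
time: 18.85
position: [0.4292, -0.1231, 0.0897]
ee_rot: [3.141, -0.002, -0.11]
ft_force: [-1.0, 0.4, 7.4]
width: 0.349
grasp_force: 30.0
```

Contact is at TCP z≈0.090 with about 10 N. Now I'll sweep +x.

servo_tool([
  [0.0, 0.003, 0, 0, 0],
  [0.0, 0.003, 0, 0, 0],
  [0.0, 0.003, 0, 0, 0],
  [0.0, 0, 0, 0, 0],
])

```text
time: 19.25
position: [0.4382, -0.1241, 0.0896]
ee_rot: [3.141, -0.001, -0.11]
ft_force: [-1.8, 0.4, 8.7]
width: 0.343
grasp_force: 29.6
```

servo_tool([
  [0.0, 0.003, 0, 0, 0],
  [0.0, 0.003, 0, 0.0005, 0],
  [0.0, 0.003, 0, 0.0005, 0],
  [0.0, 0, 0, 0, 0],
])

```text
time: 19.65
position: [0.4475, -0.1252, 0.0889]
ee_rot: [3.141, -0.002, -0.11]
ft_force: [-1.0, 0.1, 10.5]
width: 0.312
grasp_force: 27.7
```

```bash
python3 - <<'E'
from h import *
for n in('side','scene'):
    v=camera_params(n)['extrinsics'][:3,2]; tilt2(n,np.arctan2(v[1],v[0]))
E
```

```text
side lean deg 4.204439922479536 x at grasp -0.015475262647444152 bottom z -0.005102061203657374 widths mm [ 2 32 32 30 30 30 30 32 32 32 30 30 30 30 30 30 32 32 30 30 30 30 30 30
 33 30 30 30 30 28 23 21  7] [-1.   0.1 10.5] [ 0.4475 -0.1252  0.0889]
scene lean deg -3.581443616450998 x at grasp 0.016183083083461298 bottom z -0.008835273114528877 widths mm [15 36 30 30 33 33 30 30 30 34 31 31 31 31 31 31 31 28 28 22] [-0.9  0.7 10.8] [ 0.4474 -0.1252  0.0889]
```

The lean is down to 4°, but the pads are creeping off the cap's side: the axis is 15 mm towards -x and the width is shrinking. I'll open so the tube settles flat, then measure before regrasping.

servo_tool([
  [0.045, 0, 0, 0, 0],
  [0.06, 0, 0, 0, 0],
  [0.06, 0, 0, 0, 0],
  [0.06, 0, 0, 0, 0],
  [0.06, 0, 0, 0, 0],
])

```text
time: 20.25
position: [0.4464, -0.1249, 0.0875]
ee_rot: [-3.142, 0.0, -0.11]
ft_force: [0.5, 0.1, -0.2]
width: 0.639
grasp_force: 0.0
```

```bash
python3 - <<'E'
from h import *
for n in('side','scene'):
    v=camera_params(n)['extrinsics'][:3,2]; a=np.arctan2(v[1],v[0]); print(a); tilt2(n,a)
im=grab_frame('scene')[:,:,::-1]; m,b=orange(im,30)
for c,s in b: print(c,s,plane('scene',*c,.115))
s=readout.observe();w=grab_frame('wrist')[:,:,::-1]; T=wristT(s); m,b=orange(w,150)
for c,st in b: print('w',c,st,plane('wrist',*c,.115,T))
print(s['width'],s['position'])
E
```

```text
-1.7222794489199262
side lean deg 1.6924347741724959 x at grasp -0.009764435595400713 bottom z -0.005145855931571575 widths mm [30 30 30 30 32 32 32 32 32 32 30 30 30 30 30 30 30 30 30 33 33 33 30 30
 30 30 30 30 28 23 19  9] [ 0.5  0.1 -0.2] [ 0.4464 -0.1249  0.0875]
2.1098004360415343
scene lean deg 2.22458254816496 x at grasp 0.004347944341439828 bottom z -0.012693486769222398 widths mm [48 48 48 45 39 33 30 30 30 30 31 31 31 31 31 28 28 28 28 22 16] [ 0.3 -0.  -0.4] [ 0.4464 -0.1249  0.0875]
[348.69354839 190.06451613] [344 184   9  12  62] [ 0.43153189 -0.11526128  0.115     ]
[274.46575342 210.85616438] [268 205  14  13 146] [0.57517552 0.06038618 0.115     ]
w [278.70307443 259.60760518] [ 246  243   69   57 1236] [ 0.45898991 -0.12645103  0.115     ]
0.6456750746996547 [ 0.44646586 -0.12490459  0.0875257 ]
```

servo_tool([
  [0.06, -0.005, 0, 0, 0],
  [0.06, -0.005, 0, 0, 0],
  [0.06, 0, 0, 0, 0],
])

```text
time: 20.75
position: [0.436, -0.1238, 0.0876]
ee_rot: [3.142, -0.0, -0.11]
ft_force: [-0.0, -0.2, 0.6]
width: 0.641
grasp_force: 0.0
```

```bash
sed -i 's/k=(abs(w-.03)<.008)/k=(abs(w-.031)<.003)/' h.py; python3 - <<'E'
from h import *
for n in('side','scene'):
    v=camera_params(n)['extrinsics'][:3,2]; a=np.arctan2(v[1],v[0]); tilt2(n,a)
E
```

```text
side lean deg -0.9273101941900553 x at grasp 0.005848015253178829 bottom z -0.00483646915844381 widths mm [36 36 32 32 30 32 32 32 32 30 30 30 30 30 30 30 30 30 30 30 30 30 30 30
 30 30 30 30 30 26 21 12] [-0.  -0.2  0.6] [ 0.436  -0.1238  0.0876]
scene lean deg 1.3782831864956415 x at grasp -0.003208058558632077 bottom z -0.005929926667071803 widths mm [42 39 39 33 30 30 30 30 30 30 31 31 31 31 28 28 28 25 16] [0.4 1.3 0.6] [ 0.4363 -0.1238  0.0877]
```

The tube stands upright to within about 1°. Its offset from the TCP is roughly (+4, -3) mm, so I'll correct that and regrasp.

servo_tool([
  [0.06, 0.004, 0.003, 0, 0],
  [0.06, 0, 0, 0, 0],
  [0.04, 0, 0, 0, 0],
  [0.037, 0, 0, 0, 0],
  [0.035, 0, 0, 0, 0],
  [0.0, 0, 0, 0, 0],
  [0.0, 0, 0, 0, 0],
  [0.0, 0, 0, 0, 0],
  [0.0, 0, 0, 0, 0],
])

```text
time: 21.75
position: [0.4402, -0.1272, 0.0875]
ee_rot: [-3.141, 0.0, -0.11]
ft_force: [0.1, 1.4, -0.4]
width: 0.357
grasp_force: 30.0
```

servo_tool([
  [0.0, 0, 0, -0.01, 0],
  [0.0, 0, 0, -0.02, 0],
  [0.0, 0, 0, -0.02, 0],
  [0.0, 0, 0, 0, 0],
  [0.0, 0, 0, 0, 0],
])

```text
time: 22.25
position: [0.4402, -0.1273, 0.1374]
ee_rot: [3.141, -0.0, -0.11]
ft_force: [0.0, 0.1, -3.0]
width: 0.365
grasp_force: 30.0
```

```bash
python3 - <<'E'
from h import *
for n in('side','scene'):
    v=camera_params(n)['extrinsics'][:3,2]; a=np.arctan2(v[1],v[0]); tilt2(n,a)
print(readout.observe()['width'],readout.observe()['grasp_force'])
E
```

```text
side lean deg -0.22914998554469176 x at grasp -0.00012856636080313432 bottom z 0.046841132079338654 widths mm [11 31 31 31 31 31 31 31 31 31 31 31 31 31 31 29 29 29 29 29 29 29 29 30
 30 30 30 32 32 30 25 21 11] [ 0.   0.1 -3. ] [ 0.4402 -0.1273  0.1374]
scene lean deg -0.7278700706044536 x at grasp 0.0025342869555686916 bottom z 0.038228441521504036 widths mm [35 32 32 32 29 29 29 29 32 33 30 30 30 30 30 33 30 30 30 27 24 12] [ 0.1 -0.2 -3.1] [ 0.4399 -0.1272  0.1368]
0.36002992305896286 29.999020993709564
```

The tube is vertical within 1° and centred in the pads. I'll raise it to a foot height of about 0.13 m, then check the empty tube and the bystanders before signing off.

servo_tool([
  [0.0, 0, 0, -0.02, 0],
  [0.0, 0, 0, -0.025, 0],
  [0.0, 0, 0, -0.025, 0],
  [0.0, 0, 0, -0.01, 0],
  [0.0, 0, 0, 0, 0],
  [0.0, 0, 0, 0, 0],
  [0.0, 0, 0, 0, 0],
  [0.0, 0, 0, 0, 0],
  [0.0, 0, 0, 0, 0],
])

```text
time: 23.25
position: [0.44, -0.1272, 0.217]
ee_rot: [-3.141, 0.001, -0.11]
ft_force: [-0.5, -0.8, -2.2]
width: 0.357
grasp_force: 30.0
```

```bash
python3 - <<'E'
from h import *
from plant import ctrl
for n in('side','scene'):
    v=camera_params(n)['extrinsics'][:3,2]; a=np.arctan2(v[1],v[0]); tilt2(n,a)
im=grab_frame('scene')[:,:,::-1]; old=cv2.imread('pics/scene0.png')
for c,s in orange(im)[1]: print(c,s)
d=cv2.absdiff(im,old).max(2)
for nm,(u,v) in dict(jar=(254,302),dropper=(344,155),brown=(293,140),lefttube=(270,214)).items(): print(nm,(d[v-15:v+15,u-15:u+15]>50).mean())
s=readout.observe(); print(s['position'],s['ft_force'],s['grasp_force'],np.abs(s['joint_velocities']).max())
E
```

```text
side lean deg 2.038293719776655 x at grasp -0.004266111745423282 bottom z 0.12640807296827627 widths mm [45 66 66 64 64 67 67 65 65 65 65 65 65 65 65 65 65 65 65 65 65 66 59 31
 31 31 31 31 31 29 29 29 24 18  0] [-0.5 -0.8 -2.2] [ 0.44   -0.1272  0.217 ]
scene lean deg 0.7388352067005695 x at grasp 0.0005947947601882254 bottom z 0.12117592736548907 widths mm [52 52 53 50 42 31 31 31 31 31 28 28 31 31 31 31 31 29 29 29 29 23 17] [ 0.8  0.5 -2.4] [ 0.4401 -0.1272  0.2171]
[356.28169014 153.46478873] [353 147   7  14  71]
[274.34265734 210.9020979 ] [268 205  14  13 143]
jar 0.0
dropper 0.4911111111111111
brown 0.0
lefttube 0.3611111111111111
[ 0.44016917 -0.1272322   0.21737889] [ 0.84314107 -1.19908929 -2.31363102] 29.99902367591858 0.0031029869023718776
```

```bash
python3 - <<'E'
from h import *
from plant import ctrl
d=cv2.absdiff(grab_frame('side')[:,:,::-1],cv2.imread('pics/side0.png')).max(2)
x=(d[285:315,268:294]>50).mean(); print('dropper side diff',x)
if x<.1: print(ctrl.sign_off())
E
```

```text
dropper side diff 0.023076923076923078
the job is handed in; nothing more can be done
None
```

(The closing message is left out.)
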